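Unload, try and hold open the lid of a sample case

TASK

The sample case is to be held open for a colleague. Take the weight bar off the lid and lay it across the two notched posts of its stand, upright, about centred and let go; then, with the catch slide still untouched, tug the lid firmly up by its knob, through its few millimetres of play, to learn if the hidden catch holds it, and if it does, draw the slide on the catch to the right to free it. Raise the lid by its knob to about 45 degrees and finish while still holding it there by the knob; leave the other things on the bench where they are.

Things in the scene. Friction and masses are not known exactly. Their poses are not given: they have to be found in the camera images.
- case: White open-topped case, 154 (x) x 220 (y) x 80 mm high, fixed to the bench, covered by a flat grey lid 8 mm thick (top at 88 mm). Origin: centre of its underside; z up, x towards the hinge side away from the robot, y along the hinge. The hinge line runs along y at x = +77 mm, z = 80 mm. A grey catch housing 32 (x) x 76 (y) mm sits on the front face, centred at x = -93, y = -67 mm, its top at 78 mm.
- lid (a joint): Lid angle in rad: 0 closed, grows as the front edge rises, 1.4 at the stop. The lid (0.25 kg) falls shut when let go. When the hidden catch holds it, it rises only through about 0.03 rad of play (4 mm at the knob) and then stands firm; when not caught it opens freely.
- lid_knob (a point): Centre of the lid's black barrel knob, lying along the hinge direction (case y): diameter 24 mm, length 28 mm, on a 12 mm stem, its centre 30 mm above the lid's top face, 125 mm in front of the hinge line and 38 mm above it when closed, at the middle of the case's width. Pinched across its two end faces (28 mm), it may turn between the fingers as the lid swings. Axes as the lid's: x towards the hinge, z out of the lid.
- slide (a joint): Travel of the catch slide in m: 0 home (as at the start, whether the lid is caught or not, so it does not show the state), 0.026 fully drawn. It moves along the case's -y, takes 2 to 4 N, and stays where it is left. Drawing it takes the hidden tongue back off the lid's strike; the tongue then stays back. It has surely let go beyond 0.020.
- catch_knob (a point): Middle of the black upright block of the catch slide: 14 (case x) x 12 (case y) x 36 mm high; the point is 24 mm above the housing's top and 12 mm below the block's top. At home it is at x = -94, y = -51, z = 102 mm in the case's frame; the lid's front edge is 7 mm behind the block's rear face.
- bar_grip (a point): Centre of the grip of the loose weight bar (about 0.3 kg): steel bar 180 mm long (its y) x 20 mm wide (its x) x 14 mm high with a black grip block 50 mm long, 20 mm wide on the middle of its top, 36 mm high in all. This point is 24 mm above the bar's underside, at the middle of its length and width; z up. It starts lying on the lid, roughly along the hinge.
- stand: Fixed stand for the bar: base plate 64 x 150 x 8 mm with two posts at y = +50 and -50 mm, 14 mm thick in y. Each post has an open-topped notch 28 mm wide in x, its floor at z = 60 mm, its cheeks up to z = 74 mm, so the bar lies along the stand's y with its underside at 60 mm. Origin: centre of the base's underside; z up.
- tape_roll: Roll of tan tape lying flat, 95 mm across, 19 mm high, a bystander; origin at its underside.
- pin_tin: Small round white tin, 52 mm across, 23 mm high, a bystander; origin at its underside.
- note_pad: Note pad 76 x 76 x 16 mm, a bystander; origin at its underside.
There are look-alikes about, which are no part of the job. Of the things like the part that bears bar_grip, leave any that is purple; of the rest the larger one is meant.

How it is judged:
On the way, in this order (a step that is already met when the one before it is completed fails the run):
1. the bar lies in both notches of the stand, let go, with the lid shut and the slide untouched (x of bar_grip in the frame of stand between -0.008 and 0.008 m and y of bar_grip in the frame of stand between -0.03 and 0.03 m and z of bar_grip in the frame of stand between 0.079 and 0.089 m and angle between the y axis of bar_grip and the y axis of stand, either way round below 0.12 rad and angle between bar_grip's own z axis and vertical below 0.08 rad and distance between the grasp point and bar_grip above 0.05 m and value of joint lid below 0.012 rad and value of joint slide below 0.005 m), for 0.2 s.
2. the lid is tugged up through its play by its knob, with the slide still home (value of joint lid above 0.016 rad and distance between the grasp point and lid_knob below 0.04 m and value of joint slide below 0.005 m), for 0.1 s.
At the end, for the whole second after the job is handed in: The lid is held still by its knob at 0.6 to 1.0 rad, the grasp point within 40 mm of the knob's centre; the bar lies in both notches of the stand, level, within 8 mm across, 30 mm along and 0.12 rad of its place (x of bar_grip in the frame of stand between -0.008 and 0.008 m and y of bar_grip in the frame of stand between -0.03 and 0.03 m and z of bar_grip in the frame of stand between 0.079 and 0.089 m and angle between the y axis of bar_grip and the y axis of stand, either way round below 0.12 rad and angle between bar_grip's own z axis and vertical below 0.08 rad and value of joint lid between 0.6 and 1 rad and velocity of joint lid between -0.1 and 0.1 rad/s and distance between the grasp point and lid_knob below 0.04 m); the arm keeps its last pose, push and grip.
It fails at once if a bystander is moved by more than 30 mm (distance of any of tape_roll, pin_tin, note_pad from where it was at the start of the episode above 0.03 m).
It also fails if it takes over 64 s, if anything falls off the work surface, if the arm or the gripper's body presses on something with over 40 N, if the wrist force passes 120 N, or if a joint passes its speed limit or range.

ROBOT

A 6-joint arm with a two-finger parallel gripper is mounted at the origin on a cart in front of the work surface, level with it; the furniture and walls round the work are solid. World frame = base frame: x ahead of the robot, y to its left, z up, the work surface at z = 0. Lengths are in m, angles in rad, forces in N, time in s.
With the tool pointing down it reaches from about 0.35 to 0.925 m from the base axis. Payload 6.4 kg.
Tool frame: the origin (TCP) lies midway between the tips of the shut fingers; the grasp point (between the pads) lies 19 mm behind it; z points along the fingers, y is the line along which they close (so a half turn about z gives the same grasp; the last joint's range is limited). The gripper opens to 94 mm and grips with 3 to 60 N. Pads are 16 mm wide; open, the fingers measure 119 mm over their backs; the gripper's body (75 mm by 177 mm) begins 78 mm behind the grasp point.
Start: joints at [1.037, 0.245, 1.558, -0, 1.339, -0.174], TCP at [0.229, 0.608, 0.205] pointing down, gripper open.
Joint ranges: [-3.13, 3.13], [-1.02, 2.26], [0.13, 2.54], [-0.95, 4.09], [0.21, 2.88], [-2.74, 2.74]. Speed limits (rad/s): [2.57, 2.57, 3.14, 3.14, 3.14, 3.14].

INTERFACE

Orientations are given as a unit quaternion [x, y, z, w].
In Python, from cell import r, cams, workorder, spotter gives the robot as it stands.
- The arm moves only by the tool jog_arm, never from a script. Its argument "commands" is text: rows parted by semicolons, each of 7 numbers parted by spaces: the opening in per cent of the stroke, from 0 (shut) to 100 (fully open), then the shift along the tool's x, y, z as a fraction of full scale, then the turn, a rotation vector about the tool's x, y, z as a fraction of full scale. In form: hand tx ty tz rx ry rz; .... A call has 1 to 12 rows; each row shifts and turns the commanded pose from where the row before left it, along the tool's axes as they then stand; what a row does not reach is not made up. Full scale, the value 1, is 0.06 m for a shift and 10 degrees for a turn. A row lasts 1/8 s, in which the tool goes at most 62.5 mm and 10.7 degrees, less where a joint would pass 70% of its speed; a pose out of reach is approached as far as the arm can. A call with a number of a shift or a turn outside -1 to 1 is refused whole. A call with a gripper value outside its range is refused whole. The fingers move at their own pace and stop on an object; "grip_force" is the grip in N (left out, the last holds). Time passes only in rows, so rows that do not move let the fingers close. It gives the time, the measured TCP pose, the force, the opening and the grip force at its end, in the units of the state.
- r.sense(): the state, without advancing time (a new reading comes with each control period).
- cams.camera(name): name is "scene" or "top" or "wrist"; returns a dict with "frame" (400x640x3 uint8, red, green, blue), "range_z" (400x640 float32, m along the optical axis (not along the pixel's ray), 0 where there is no reading), "fx", "fy", "cx", "cy" (pixels), "R" (3x3) and "t" (3): a world point X has camera coordinates R X + t; the wrist camera has in their place "hand_eye" (4x4, takes a point from camera to tool coordinates, whose origin is the TCP and whose axes are the flange's). Camera axes: x right, y down, z forward; pixel columns grow to the right and rows downward; lengths in m; the calibration is good to about 2 mm. A picture is of the moment at which its call begins: read the wrist's pose just before it.
- workorder.finish_job(): hands the job in; it is judged then, once.
Trained networks look in the newest picture that a camera, given by its name, has taken for a name from the list of things; names that differ only in an ending like _2 or _b are one class to them, and where a whole thing is asked for, a point or a joint stands for the part that bears it (a point fixed in the world has none). Each returns a list of dicts, best first, with "score" (0 to 1); they miss things now and then, are a little off and sometimes report something else, mostly with a low value. They report only what shows in the picture. A call takes as long as a camera call. They do not tell look-alikes from the thing itself.
- spotter.spot_in(label, camera): "extent" ([left, top, right, bottom] in pixels, round what is visible of it).
- spotter.tip_of(label, camera): "xy" ([column, row] in pixels: a listed point, or the origin of a listed thing).
The state is a dict: "time": time; "q": joint angles; "qvel": joint speeds; "effort": joint torques, N m; "position": TCP position; "orientation": TCP orientation; "force": force on the tool from outside, world axes, zero at the start; "torque": the same for the moment, N m; "gripper_width": opening from 0.0 (shut) to 1.0 (fully open); "grasp_force": force on a finger pad.
Only numpy, scipy, OpenCV 4.12 (cv2) and the standard library are available. Lean on these libraries where they do the work, as an engineer would, in place of code of your own. Each camera call takes 0.05 s, during which the arm holds its last target. There are 200 camera calls.

## Working session

There is one attempt and no reset: what is moved stays moved. The work goes in short steps, Python scripts to look and compute and a tool call to move; the robot and the scene stay as the last step left them, time stands still between calls to the robot, and variables do not carry over. Pictures are saved under pics/ and viewed, at most 10 in all, crops included, and the job is handed in when it is done.

Besides the shell and the picture viewer there is one more tool, called after "Emit:" by a JSON object that holds its "fn" and its "kwargs". jog_arm: Moves the arm, as the interface text tells. Its arguments: {"type":"object","properties":{"commands":{"type":"string"},"grip_force":{"type":"number"}},"required":["commands"]}

```bash
mkdir -p pics; ls
cat > h.py <<'E'
import numpy as np, cv2
from cell import r, cams, workorder, spotter
from scipy.spatial.transform import Rotation as Ro
def world(c,u,v,z=None):
    d=np.array([(u-c['cx'])/c['fx'],(v-c['cy'])/c['fy'],1.])
    R,t=np.array(c['R']),np.array(c['t'])
    if z is None: return R.T@(d*c['range_z'][int(round(v)),int(round(u))]-t)
    o=-R.T@t; w=R.T@d; return o+w*(z-o[2])/w[2]
def cloud(c):
    v,u=np.mgrid[0:400,0:640]; Z=c['range_z']
    P=np.stack([(u-c['cx'])/c['fx']*Z,(v-c['cy'])/c['fy']*Z,Z],-1)-np.array(c['t'])
    W=P@np.array(c['R']); W[Z==0]=np.nan; return W
def save(c,n): cv2.imwrite('pics/'+n+'.png',cv2.cvtColor(c['frame'],cv2.COLOR_RGB2BGR))
E
python3 - <<'E'
from h import *
s=r.sense(); print({k:np.round(v,3) for k,v in s.items()})
for n in ('top','scene'):
    c=cams.camera(n); save(c,n+'0')
    for l in ('case','lid_knob','catch_knob','bar_grip','stand','tape_roll','pin_tin','note_pad'):
        for d in spotter.tip_of(l,n)[:3]:
            u,v=d['xy']; print(n,l,np.round(d['xy']),round(d['score'],2),np.round(world(c,min(max(u,0),639),min(max(v,0),399)),3))
E
```

```text
pics
{'time': np.float64(0.0), 'q': array([ 1.037,  0.246,  1.559, -0.   ,  1.339, -0.174]), 'qvel': array([-0.001, -0.001,  0.   ,  0.002,  0.001,  0.001]), 'effort': array([ 1.0000e-03, -4.1585e+01, -3.1459e+01,  6.9000e-02,  3.3000e-02,
       -0.0000e+00]), 'position': array([0.229, 0.608, 0.204]), 'orientation': array([ 0.179,  0.984, -0.001, -0.   ]), 'force': array([-0.572, -0.006,  0.123]), 'torque': array([-0.014, -0.003,  0.062]), 'grasp_force': np.float64(0.0), 'gripper_width': np.float64(0.997)}
top case [357. 194.] 0.64 [ 0.532 -0.033  0.086]
top lid_knob [364. 209.] 0.55 [ 0.487 -0.049  0.13 ]
top catch_knob [378. 225.] 0.53 [ 0.447 -0.091  0.105]
top bar_grip [359. 184.] 0.66 [ 0.557 -0.037  0.126]
top bar_grip [174. 237.] 0.64 [0.406 0.489 0.032]
top bar_grip [431. 187.] 0.5 [ 0.563 -0.255  0.029]
top stand [250. 218.] 0.72 [0.466 0.276 0.009]
top stand [359. 188.] 0.31 [ 0.549 -0.038  0.091]
top stand [359. 211.] 0.21 [ 0.483 -0.036  0.132]
top tape_roll [207. 168.] 0.71 [0.614 0.412 0.001]
top tape_roll [250. 218.] 0.17 [0.465 0.277 0.009]
top pin_tin [301. 250.] 0.49 [0.375 0.122 0.024]
top note_pad [448. 247.] 0.68 [ 0.389 -0.307  0.012]
scene case [348. 232.] 0.61 [ 0.435 -0.088  0.067]
scene lid_knob [344. 206.] 0.63 [ 0.475 -0.043  0.126]
scene catch_knob [352. 222.] 0.54 [ 0.44  -0.095  0.104]
scene bar_grip [358. 203.] 0.71 [ 0.547 -0.05   0.112]
scene bar_grip [412. 247.] 0.51 [ 0.556 -0.248  0.016]
scene stand [268. 215.] 0.87 [0.451 0.26  0.006]
scene tape_roll [263. 190.] 0.68 [0.498 0.321 0.074]
scene pin_tin [280. 238.] 0.56 [0.349 0.113 0.013]
scene note_pad [406. 288.] 0.61 [ 0.364 -0.32   0.009]
```

Run:
```python
from h import *
a=cv2.imread('pics/top0.png')[110:300,120:500]; cv2.imwrite('pics/top0c.png',cv2.resize(a,(760,380),interpolation=cv2.INTER_CUBIC))
c=cams.camera('top'); W=cloud(c); hsv=cv2.cvtColor(c['frame'],cv2.COLOR_RGB2HSV)
def rect(name,m):
    p=W[m][:,:2].astype(np.float32); (ce,sz,an)=cv2.minAreaRect(p); print(name,len(p),np.round(ce,3),np.round(sz,3),round(an,1),'z',np.round(np.nanmedian(W[m][:,2]),3), 'mean',np.round(p.mean(0),3))
X,Y,Z=[W[...,i] for i in range(3)]
def box(x0,x1,y0,y1,z0,z1): return (X>x0)&(X<x1)&(Y>y0)&(Y<y1)&(Z>z0)&(Z<z1)
rect('lid',box(.42,.64,-.18,.1,.08,.093))
rect('bar',box(.51,.64,-.18,.1,.096,.108))
rect('grip',box(.51,.64,-.18,.1,.115,.14))
rect('knob',box(.45,.52,-.1,.02,.115,.14))
rect('catch',box(.40,.465,-.15,-.05,.108,.125))
rect('posts',box(.38,.55,.18,.36,.054,.085))
rect('cheeks',box(.38,.55,.18,.36,.067,.085))
rect('base',box(.38,.55,.18,.37,.004,.012))
rect('dec1',box(.3,.5,.4,.6,.006,.06)); rect('dec2',box(.45,.7,-.35,-.16,.006,.06))
```

```text
lid 3962 [ 0.522 -0.035] [0.195 0.224] 7.4 z 0.088 mean [ 0.528 -0.033]
bar 349 [ 0.56  -0.038] [0.021 0.179] 10.6 z 0.101 mean [ 0.56  -0.039]
grip 143 [ 0.56  -0.038] [0.02 0.05] 10.3 z 0.123 mean [ 0.56  -0.039]
knob 97 [ 0.477 -0.061] [0.078 0.03 ] 71.8 z 0.128 mean [ 0.484 -0.04 ]
catch 20 [ 0.446 -0.095] [0.011 0.009] 2.7 z 0.114 mean [ 0.446 -0.095]
posts 181 [0.477 0.268] [0.114 0.045] 84.0 z 0.062 mean [0.477 0.269]
cheeks 72 [0.477 0.268] [0.114 0.045] 83.8 z 0.073 mean [0.477 0.268]
base 798 [0.462 0.274] [0.178 0.165] 89.2 z 0.007 mean [0.474 0.264]
dec1 473 [0.388 0.485] [0.181 0.127] 77.0 z 0.014 mean [0.406 0.474]
dec2 579 [ 0.577 -0.256] [0.187 0.246] 89.9 z 0.024 mean [ 0.627 -0.264]
```

View pics/top0c.png

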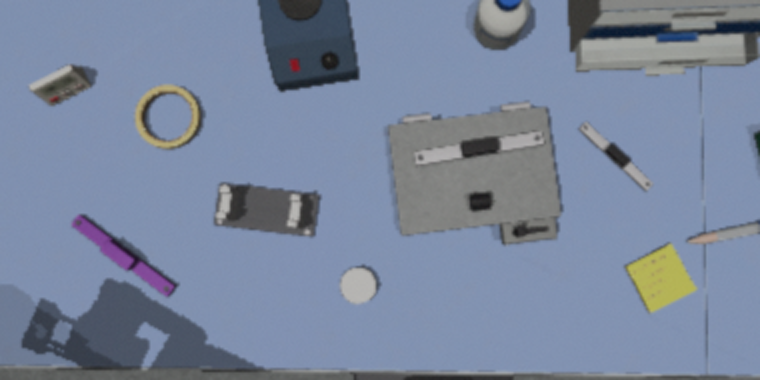

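View pics/scene0.png

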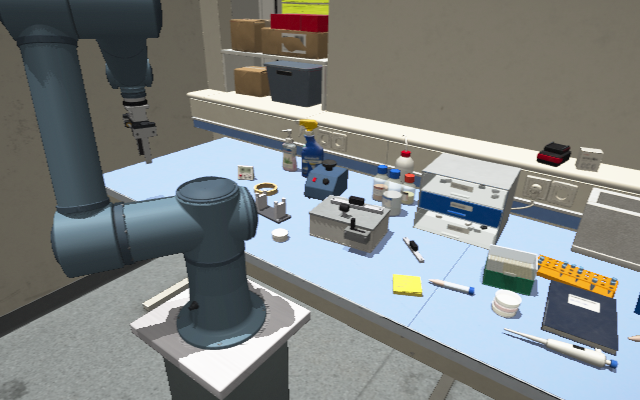

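The top view crop shows:
- the steel bar on the lid at crop (480,147), which is the target
- the purple decoy at (125,255) and the small decoy at (617,157)
- the stand at (267,208)
- the lid knob at (480,200) and the catch at (527,230)

The scene view confirms this layout. I'll turn the tool first, then travel to the bar.

Emit:
{"fn": "jog_arm", "kwargs": {"commands": "45 0 0 0 0 0 0.98;45 0 0 0 0 0 0.98;45 0 0 0 0 0 0.98;45 0 0 0 0 0 0.98;45 0 0 0 0 0 0.98;45 0 0 0 0 0 0.98;45 0 0 0 0 0 0"}}

```text
time: 1.82
position: [0.2289, 0.6084, 0.2055]
orientation: [0.638, 0.77, -0.0, 0.0]
force: [0.1, 1.3, 0.6]
gripper_width: 0.45
grasp_force: 0.0
```

```bash
cat >> h.py <<'E'
def plan(x,y,z,yang=None):
    "total shift (tool axes, full-scale units) and turn to bring TCP to xyz with tool y at yang deg"
    s=r.sense(); T=Ro.from_quat(s['orientation']); M=T.as_matrix()
    ya=np.degrees(np.arctan2(M[1,1],M[0,1]))
    print('t',round(float(s['time']),2),'pos',np.round(s['position'],4),'yang',round(ya,2),'tilt',np.round(M[2],3),'w',np.round(s['gripper_width'],3),'F',np.round(s['force'],1))
    print('shift rows-units',np.round(M.T@(np.array([x,y,z])-s['position'])/.06,2), 'turn rz', None if yang is None else round((ya-yang+90)%180/10-9,2))
E
python3 - <<'E'
from h import *
plan(.56,-.038,.20,10.4)
# refine case/stand
c=cams.camera('top'); W=cloud(c);save(c,'t1')
X,Y,Z=[W[...,i] for i in range(3)]
def fit(m,n):
    p=W[m][:,:2].astype(np.float32); ce,sz,an=cv2.minAreaRect(p); print(n,len(p),np.round(ce,3),np.round(sz,3),round(an,1))
def big(m):
    k,l,st,_=cv2.connectedComponentsWithStats(m.astype(np.uint8)); return l==1+np.argmax(st[1:,4])
B=(X>.38)&(X<.56)&(Y>.16)&(Y<.4)
fit(big(B&(Z>.004)),'stand all'); m=B&(Z>.055); fit(m,'posts')
a=m&(Y>.27); b=m&(Y<.27)
for q in (a,b): print(np.round(W[q].mean(0),3),np.ptp(W[q],axis=0))
m=(X>.42)&(X<.64)&(Y>-.18)&(Y<.1)&(Z>.082)&(Z<.104); fit(m,'lid+bar')
# lid side edges: per-column extents
L=W[m]
for s_ in np.arange(.47,.59,.02):
    q=L[abs(L[:,0]-s_)<.006]; print(round(s_,2),np.round([q[:,1].min(),q[:,1].max()],3))
for s_ in np.arange(-.12,.07,.03):
    q=L[abs(L[:,1]-s_)<.006]; print('y',round(s_,2),np.round([q[:,0].min(),q[:,0].max()],3))
k=(X>.45)&(X<.52)&(Y>-.075)&(Y<0)&(Z>.12); fit(k,'knob'); print(W[k].mean(0))
E
```

```text
t 1.82 pos [0.2289 0.6084 0.2055] yang 10.7 tilt [-0.  0. -1.] w 0.45 F [0.1 1.3 0.6]
shift rows-units [-11.61   3.42   0.09] turn rz 0.03
stand all 1026 [0.477 0.268] [0.15  0.067] 85.1
posts 181 [0.477 0.268] [0.114 0.045] 84.1
[0.482 0.317 0.065] [0.04483079 0.0186039  0.02126102]
[0.472 0.217 0.065] [0.04494343 0.01558948 0.02117267]
lid+bar 4258 [ 0.523 -0.034] [0.191 0.224] 7.8
0.47 [-0.154  0.071]
0.49 [-0.151  0.074]
0.51 [-0.148  0.077]
0.53 [-0.145  0.078]
0.55 [-0.142  0.081]
0.57 [-0.14   0.084]
y -0.12 [0.448 0.619]
y -0.09 [0.434 0.628]
y -0.06 [0.458 0.613]
y -0.03 [0.452 0.609]
y 0.0 [0.449 0.607]
y 0.03 [0.445 0.609]
y 0.06 [0.439 0.605]
knob 88 [ 0.486 -0.039] [0.022 0.027] 1.6
[ 0.48510468 -0.03913321  0.12743031]
```

Emit:
{"fn": "jog_arm", "kwargs": {"commands": "45 -0.97 0.29 0 0 0 0;45 -0.97 0.28 0 0 0 0;45 -0.97 0.29 0 0 0 0;45 -0.97 0.28 0 0 0 0;45 -0.97 0.29 0 0 0 0;45 -0.97 0.28 0 0 0 0;45 -0.97 0.29 0 0 0 0;45 -0.97 0.28 0 0 0 0;45 -0.97 0.29 0 0 0 0;45 -0.97 0.28 0 0 0 0;45 -0.97 0.29 0 0 0 0;45 -0.94 0.28 0 0 0 0.03"}}

```text
time: 3.38
position: [0.5593, -0.0407, 0.2058]
orientation: [0.64, 0.768, 0.0, 0.0]
force: [0.5, 0.5, 0.3]
gripper_width: 0.448
grasp_force: 0.0
```

Run:
```python
from h import *
s=r.sense(); c=cams.camera('wrist'); save(c,'w1')
T=np.eye(4); T[:3,:3]=Ro.from_quat(s['orientation']).as_matrix(); T[:3,3]=s['position']
A=np.linalg.inv(T@np.array(c['hand_eye'])); c['R']=A[:3,:3]; c['t']=A[:3,3]
W=cloud(c); X,Y,Z=[W[...,i] for i in range(3)]
for n,m in (('grip',(Z>.115)&(Z<.14)&(X>.52)),('bar',(Z>.096)&(Z<.108)&(X>.52)),('knob',(Z>.115)&(Z<.14)&(X<.51)&(Y>-.08))):
    if m.sum()<30: print(n,m.sum()); continue
    ce,sz,an=cv2.minAreaRect(W[m][:,:2].astype(np.float32)); print(n,m.sum(),np.round(ce,4),np.round(sz,3),round(an,1),np.median(Z[m]))
plan(.56,-.038,.096,10.4)
```

```text
grip 4368 [ 0.6939 -0.0617] [0.111 0.307] 65.3 0.12467895477469873
bar 4719 [ 0.6898 -0.0312] [0.274 0.336] 10.2 0.10261347439440174
knob 1216 [ 0.4864 -0.0348] [0.023 0.028] 8.3 0.12849056587895352
t 3.42 pos [ 0.5616 -0.0464  0.2059] yang 10.13 tilt [-0.004  0.002 -1.   ] w 0.449 F [-1.4 -4.9  0.9]
shift rows-units [ 0.15 -0.    1.83] turn rz -0.03
```

Emit:
{"fn": "jog_arm", "kwargs": {"commands": "45 0 0 0 0 0 0;45 0 0 0 0 0 0;45 0 0 0 0 0 0"}}

```text
time: 3.8
position: [0.5581, -0.0374, 0.2055]
orientation: [0.64, 0.768, 0.0, 0.0]
force: [-0.3, 0.6, 0.9]
gripper_width: 0.45
grasp_force: 0.0
```

```bash
cat >> h.py <<'E'
def wrist():
    s=r.sense(); c=cams.camera('wrist')
    T=np.eye(4); T[:3,:3]=Ro.from_quat(s['orientation']).as_matrix(); T[:3,3]=s['position']
    A=np.linalg.inv(T@np.array(c['hand_eye'])); c['R']=A[:3,:3]; c['t']=A[:3,3]; return c
def rects(W,*L):
    X,Y,Z=[W[...,i] for i in range(3)]
    for n,x0,x1,y0,y1,z0,z1 in L:
        m=(X>x0)&(X<x1)&(Y>y0)&(Y<y1)&(Z>z0)&(Z<z1)
        if m.sum()<10: print(n,m.sum()); continue
        ce,sz,an=cv2.minAreaRect(W[m][:,:2].astype(np.float32)); print(n,m.sum(),np.round(ce,4),np.round(sz,3),round(an,1),'z',np.round(np.median(Z[m]),4))
E
python3 - <<'E'
from h import *
c=wrist(); W=cloud(c)
rects(W,('grip',.53,.6,-.1,.02,.115,.14),('bar',.52,.61,-.15,.1,.096,.108),('knob',.45,.51,-.08,.02,.115,.14))
plan(.56,-.038,.096,10.4)
E
```

```text
grip 1709 [ 0.561  -0.0343] [0.02 0.05] 10.2 z 0.1246
bar 3574 [ 0.561 -0.034] [0.02  0.179] 10.4 z 0.1026
knob 1211 [ 0.4863 -0.0348] [0.023 0.028] 7.8 z 0.1286
t 3.85 pos [ 0.5582 -0.0374  0.2056] yang 10.41 tilt [ 0.  0. -1.] w 0.447 F [-0.3 -0.3 -1.4]
shift rows-units [-0.01  0.03  1.83] turn rz 0.0
```

Emit:
{"fn": "jog_arm", "kwargs": {"commands": "45 0.03 0.05 0.6 0 0 0;45 0 0 0.6 0 0 0;45 0 0 0.4 0 0 0;45 0 0 0.2 0 0 0;45 0 0 0 0 0 0;0 0 0 0 0 0 0;0 0 0 0 0 0 0;0 0 0 0 0 0 0;0 0 0 0 0 0 0;0 0 0 0 0 0 0", "grip_force": 30}}

```text
time: 5.1
position: [0.5616, -0.0365, 0.0984]
orientation: [0.641, 0.768, 0.0, 0.0]
force: [-1.2, -0.4, 5.7]
gripper_width: 0.209
grasp_force: 30.0
```

Emit:
{"fn": "jog_arm", "kwargs": {"commands": "0 0 0 -0.1 0 0 0;0 0 0 -0.5 0 0 0;0 0 0 -0.8 0 0 0;0 0 0 -0.5 0 0 0;0 0 0 0 0 0 0;0 0 0 0 0 0 0"}}

```text
time: 5.85
position: [0.56, -0.0361, 0.2093]
orientation: [0.641, 0.768, -0.001, -0.001]
force: [0.7, -0.3, -3.2]
gripper_width: 0.211
grasp_force: 30.0
```

Run:
```python
from h import *
c=wrist(); W=cloud(c); z=r.sense()['position'][2]-.019
rects(W,('grip',.53,.6,-.1,.02,z+.006,z+.03),('bar',.52,.61,-.15,.1,z-.017,z-.003))
plan(.477,.268,.195,-5.7)
```

```text
grip 3027 [ 0.5592 -0.0401] [0.043 0.12 ] 0.9 z 0.2135
bar 0
t 5.9 pos [ 0.5598 -0.036   0.2089] yang 10.28 tilt [ 0.002 -0.004 -1.   ] w 0.207 F [-0.5 -0.  -1.7]
shift rows-units [ 5.23 -0.45  0.24] turn rz 1.6
```

Emit:
{"fn": "jog_arm", "kwargs": {"commands": "0 0 0 0 0 0 0.8;0 0 0 0 0 0 0.8;0 0.82 -0.31 0 0 0 0;0 0.82 -0.31 0 0 0 0;0 0.82 -0.31 0 0 0 0;0 0.82 -0.31 0.2 0 0 0;0 0.82 -0.31 0.4 0 0 0;0 0.8 -0.33 0.4 0 0 0;0 0 0 0 0 0 0;0 0 0 0 0 0 0;0 0 0 0 0 0 0;0 0 0 0 0 0 0"}}

```text
time: 7.4
position: [0.479, 0.2666, 0.152]
orientation: [0.742, 0.67, 0.0, 0.0]
force: [0.9, 0.8, -2.5]
gripper_width: 0.21
grasp_force: 30.0
```

Run:
```python
from h import *
z=r.sense()['position'][2]
for n in ('wrist','top'):
    c=wrist() if n=='wrist' else cams.camera(n); W=cloud(c); save(c,n+'2'); print(n)
    rects(W,('grip',.44,.52,.2,.34,z+.02,z+.031),('bar',.43,.53,.15,.38,z-.003,z+.008),('posts',.43,.53,.18,.36,.054,.08),('cheeks',.43,.53,.18,.36,.069,.08),('base',.38,.55,.16,.38,.004,.012))
plan(.477,.268,.0704,-5.7)
```

```text
wrist
grip 4674 [0.482  0.2706] [0.041 0.051] 15.7 z 0.1781
bar 7071 [0.4806 0.2699] [0.04  0.178] 0.1 z 0.1562
posts 477 [0.483  0.3223] [0.014 0.045] 84.0 z 0.0745
cheeks 435 [0.483  0.3222] [0.013 0.045] 84.2 z 0.0746
base 3191 [0.4793 0.2871] [0.12  0.064] 84.0 z 0.0086
top
grip 2
bar 194 [0.4731 0.2076] [0.065 0.02 ] 84.7 z 0.1547
posts 48 [0.4717 0.2175] [0.013 0.046] 83.7 z 0.0702
cheeks 25 [0.4717 0.2173] [0.012 0.046] 83.4 z 0.0735
base 281 [0.4657 0.2145] [0.163 0.107] 0.8 z 0.007
t 7.5 pos [0.4788 0.2668 0.1519] yang -5.79 tilt [ 0.     0.001 -1.   ] w 0.211 F [-0.3  0.  -1.2]
shift rows-units [ 0.02 -0.03  1.36] turn rz -0.01
```

Emit:
{"fn": "jog_arm", "kwargs": {"commands": "0 0.02 -0.03 0.4 0 0 0;0 0 0 0.4 0 0 0;0 0 0 0.3 0 0 0;0 0 0 0.15 0 0 0;0 0 0 0.1 0 0 0;0 0 0 0 0 0 0;0 0 0 0 0 0 0;0 0 0 0 0 0 0"}}

```text
time: 8.5
position: [0.4767, 0.2689, 0.0708]
orientation: [0.741, 0.671, 0.0, 0.0]
force: [-0.8, 0.3, -2.1]
gripper_width: 0.213
grasp_force: 30.0
```

Emit:
{"fn": "jog_arm", "kwargs": {"commands": "0 0 0 0.02 0 0 0;40 0 0 0 0 0 0;40 0 0 0 0 0 0;40 0 0 0 0 0 0;40 0 0 -0.3 0 0 0;40 0 0 -0.8 0 0 0;40 0 0 -0.9 0 0 0;40 0 0 -0.2 0 0 0;40 0 0 0 0 0 0;40 0 0 0 0 0 0"}}

```text
time: 9.75
position: [0.4754, 0.2684, 0.1994]
orientation: [0.742, 0.671, -0.001, -0.001]
force: [-0.2, 0.1, -1.2]
gripper_width: 0.401
grasp_force: 0.0
```

Run:
```python
from h import *
for n in ('wrist','top'):
    c=wrist() if n=='wrist' else cams.camera(n); W=cloud(c); save(c,n+'3'); print(n)
    rects(W,('grip',.44,.52,.2,.34,.09,.103),('bar',.43,.53,.15,.38,.0755,.08),('cheeks',.43,.53,.18,.36,.069,.0745))
plan(.477,.268,.0704,-5.7)
a=cv2.imread('pics/wrist3.png'); cv2.imwrite('pics/wrist3.png',a)
```

```text
wrist
grip 1427 [0.4774 0.2717] [0.05  0.019] 84.7 z 0.0965
bar 459 [0.4774 0.271 ] [0.176 0.045] 84.0 z 0.0758
cheeks 1783 [0.4776 0.2712] [0.179 0.046] 83.9 z 0.074
top
grip 63 [0.4762 0.2545] [0.026 0.019] 89.3 z 0.0954
bar 39 [0.471  0.2088] [0.037 0.063] 16.8 z 0.0761
cheeks 120 [0.4697 0.2127] [0.063 0.043] 62.3 z 0.0724
t 9.85 pos [0.4754 0.2684 0.1992] yang -5.72 tilt [-0.001 -0.003 -1.   ] w 0.399 F [ 0.4  0.2 -0.8]
shift rows-units [-0.    0.03  2.15] turn rz -0.0
```

View pics/wrist3.png

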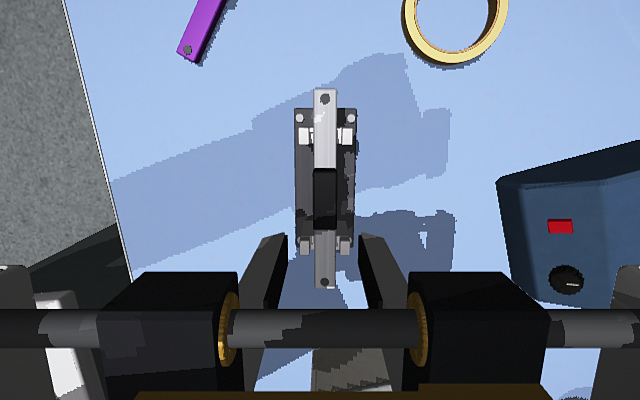

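The bar lies in both notches: it spans rows 90–287 near column 325, centred on the stand. I'll go to the lid knob next.

Emit:
{"fn": "jog_arm", "kwargs": {"commands": "60 0 0 0 0 0 0.96;60 0 0 0 0 0 0.96;60 0 0 0 0 0 0.96;60 0 0 0 0 0 0.96;60 0 0 0 0 0 0.96;60 0 0 0 0 0 0.96;60 0 0 0 0 0 0.96;60 0 0 0 0 0 0.96;60 0 0 0 0 0 0"}}

```text
time: 10.98
position: [0.4759, 0.2686, 0.2]
orientation: [0.998, 0.066, -0.001, 0.0]
force: [1.1, 0.4, 0.4]
gripper_width: 0.598
grasp_force: 0.0
```

Emit:
{"fn": "jog_arm", "kwargs": {"commands": "60 -0.08 0.85 0 0 0 0;60 -0.08 0.85 0 0 0 0;60 -0.08 0.85 0 0 0 0;60 -0.08 0.85 0 0 0 0;60 -0.08 0.85 0 0 0 0;60 -0.1 0.82 0 0 0 0;60 0 0 0 0 0 0;60 0 0 0 0 0 0;60 0 0 0 0 0 0;60 0 0 0 0 0 0"}}

```text
time: 12.22
position: [0.4864, -0.0357, 0.2012]
orientation: [0.998, 0.066, -0.0, -0.0]
force: [-0.7, -0.9, 0.3]
gripper_width: 0.599
grasp_force: 0.0
```

Run:
```python
from h import *
for n in ('wrist','top'):
    c=wrist() if n=='wrist' else cams.camera(n); W=cloud(c); save(c,n+'4'); print(n)
    rects(W,('knob',.45,.52,-.08,.02,.115,.14),('catch',.42,.46,-.13,-.06,.105,.125))
plan(.486,-.036,.099,-82.4)
```

```text
wrist
knob 1147 [ 0.4861 -0.0347] [0.023 0.028] 7.8 z 0.1287
catch 0
top
knob 0
catch 23 [ 0.4466 -0.0949] [0.011 0.011] 89.8 z 0.1127
t 12.32 pos [ 0.4864 -0.036   0.2012] yang -82.42 tilt [ 0. -0. -1.] w 0.604 F [ 0.3 -0.6  0.5]
shift rows-units [-0.01 -0.    1.7 ] turn rz -0.0
```

Emit:
{"fn": "jog_arm", "kwargs": {"commands": "60 0 0 0.6 0 0 0;60 0 0 0.6 0 0 0;60 0 0 0.35 0 0 0;60 0 0 0.15 0 0 0;60 0 0 0 0 0 0;0 0 0 0 0 0 0;0 0 0 0 0 0 0;0 0 0 0 0 0 0;0 0 0 0 0 0 0;0 0 0 0 0 0 0", "grip_force": 30}}

```text
time: 13.58
position: [0.4866, -0.036, 0.0998]
orientation: [0.998, 0.065, 0.0, -0.001]
force: [-1.4, 5.4, 3.4]
gripper_width: 0.299
grasp_force: 30.0
```

Emit:
{"fn": "jog_arm", "kwargs": {"commands": "0 0 0 -0.04 0 0 0;0 0 0 -0.04 0 0 0;0 0 0 0 0 0 0;0 0 0 0 0 0 0"}}

```text
time: 14.08
position: [0.4873, -0.0359, 0.1035]
orientation: [0.998, 0.065, 0.002, -0.001]
force: [6.2, 4.6, -5.1]
gripper_width: 0.297
grasp_force: 30.0
```

Emit:
{"fn": "jog_arm", "kwargs": {"commands": "0 0 0 -0.04 0 0 0;0 0 0 -0.04 0 0 0;0 0 0 0 0 0 0;0 0 0 0 0 0 0;0 0 0 0 0 0 0"}}

```text
time: 14.7
position: [0.488, -0.0358, 0.1084]
orientation: [0.998, 0.065, 0.003, -0.001]
force: [9.3, 6.8, -6.2]
gripper_width: 0.296
grasp_force: 30.0
```

Run:
```python
from h import *
yaw=np.radians(7.6); ex=np.array([np.cos(yaw),np.sin(yaw)]); ey=np.array([-ex[1],ex[0]])
cc=np.array([.486,-.036])+.048*ex
for n in ('top','scene'):
    c=cams.camera(n); W=cloud(c); save(c,n+'5')
    L=W.copy(); P=(W[...,:2]-cc); a=P@ex; b=P@ey
    for s in (-.07,-.05,-.03,0,.03,.06):
        m=(abs(a-s)<.008)&(abs(b)<.1)&(abs(b)>.03)&(W[...,2]>.07)&(W[...,2]<.11); print(n,s,m.sum(),np.round(np.median(W[m][:,2]),4) if m.sum() else '')
print(r.sense()['force'],r.sense()['position'])
im=cv2.imread('pics/scene5.png')[150:270,260:440]; cv2.imwrite('pics/scene5c.png',cv2.resize(im,None,fx=4,fy=4,interpolation=cv2.INTER_CUBIC))
```

```text
top -0.07 51 0.098
top -0.05 36 0.0959
top -0.03 37 0.0947
top 0 63 0.0923
top 0.03 224 0.0909
top 0.06 276 0.0892
scene -0.07 167 0.0944
scene -0.05 93 0.0952
scene -0.03 78 0.0942
scene 0 73 0.092
scene 0.03 63 0.0898
scene 0.06 66 0.0881
[ 8.76200043  6.11464423 -6.92263816] [ 0.48800356 -0.03583387  0.10841261]
```

View pics/scene5c.png

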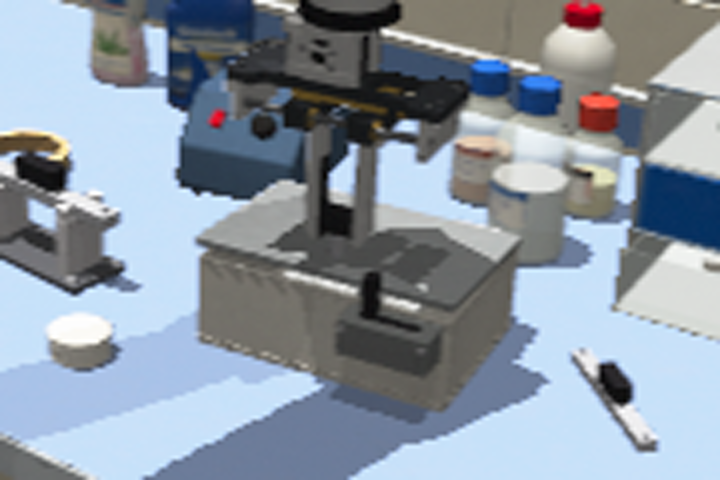

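The lid's slope is now about 0.07 rad, well past the 0.03 rad of play, and the force is low. The crop shows the front edge clearly raised behind the catch block at (372,295). So the catch isn't holding the lid and the slide stays untouched. I'll swing the lid up along its arc.

Emit:
{"fn": "jog_arm", "kwargs": {"commands": "0 0.06 -0.02 0 0 0 0;0 0.08 -0.17 0 0 0 0;0 0.09 -0.17 0 0 0 0;0 0 0 0 0 0 0;0 0 0 0 0 0 0"}}

```text
time: 15.42
position: [0.4933, -0.0306, 0.111]
orientation: [0.998, 0.067, -0.008, 0.018]
force: [-29.5, -63.2, 14.9]
gripper_width: 0.38
grasp_force: 30.0
```

I put the lift in the y column instead of z, so I'm undoing that sideways shift now.

Emit:
{"fn": "jog_arm", "kwargs": {"commands": "0 0 0.18 0 0 0 0;0 0 0.18 0 0 0 0;0 0 0 0 0 0 0;0 0 0 0 0 0 0"}}

```text
time: 15.92
position: [0.4943, -0.0349, 0.1068]
orientation: [0.998, 0.065, -0.008, -0.001]
force: [-17.7, -1.0, 6.3]
gripper_width: 0.296
grasp_force: 30.0
```

Run:
```python
from h import *
yaw=np.radians(7.6); ex=np.array([np.cos(yaw),np.sin(yaw)]); ey=np.array([-ex[1],ex[0]])
cc=np.array([.486,-.036])+.048*ex
c=cams.camera('top'); W=cloud(c); P=(W[...,:2]-cc); a=P@ex; b=P@ey
for s in (-.07,-.05,-.03,0,.03,.06):
    m=(abs(a-s)<.008)&(abs(b)<.1)&(abs(b)>.03)&(W[...,2]>.07)&(W[...,2]<.12); print(s,m.sum(),np.round(np.median(W[m][:,2]),4))
rects(W,('catch',.42,.46,-.13,-.06,.105,.125))
c=cams.camera('scene'); save(c,'s6'); rects(cloud(c),('bar',.43,.53,.15,.38,.0755,.08))
plan(.49,-.036,.11,-82.4)
im=cv2.imread('pics/s6.png')[130:270,240:450]; cv2.imwrite('pics/s6c.png',cv2.resize(im,None,fx=3.8,fy=3.8,interpolation=cv2.INTER_CUBIC))
```

```text
-0.07 92 0.0969
-0.05 36 0.0951
-0.03 37 0.0948
0 38 0.0923
0.03 141 0.0908
0.06 279 0.0889
catch 9
bar 13 [0.4725 0.2571] [0.084 0.019] 89.6 z 0.0769
t 16.02 pos [ 0.4943 -0.0349  0.1068] yang -82.5 tilt [-0.015 -0.003 -1.   ] w 0.291 F [-17.6  -2.1   7.1]
shift rows-units [-0.08  0.01 -0.05] turn rz -0.01
```

View pics/s6c.png

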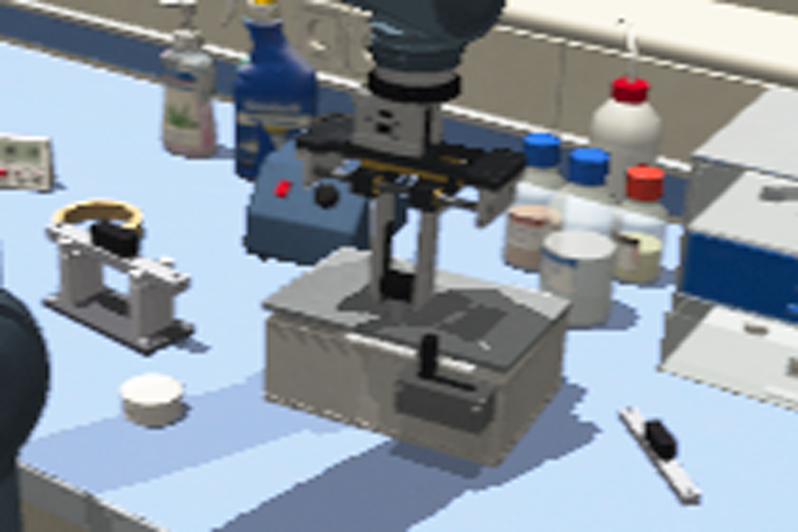

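The knob is still gripped at (397,285) and the lid is slightly up. The bar is on its stand and the catch is unmoved. Lifting now with the z column, to match the x shift already made.

Emit:
{"fn": "jog_arm", "kwargs": {"commands": "0 0 0 -0.12 0 0 0;0 0 0 -0.12 0 0 0;0 0 0 -0.12 0 0 0;0 0 0 0 0 0 0;0 0 0 0 0 0 0"}}

```text
time: 16.65
position: [0.5025, -0.0339, 0.1308]
orientation: [0.998, 0.065, 0.004, -0.001]
force: [9.0, 6.7, -8.2]
gripper_width: 0.298
grasp_force: 30.0
```

Emit:
{"fn": "jog_arm", "kwargs": {"commands": "0 0.11 0 -0.16 0 0 0;0 0.12 0 -0.14 0 0 0;0 0.14 0 -0.14 0 0 0;0 0 0 0 0 0 0;0 0 0 0 0 0 0"}}

```text
time: 17.27
position: [0.5227, -0.0312, 0.1572]
orientation: [0.998, 0.065, 0.0, -0.001]
force: [1.9, 5.8, -4.7]
gripper_width: 0.297
grasp_force: 30.0
```

Emit:
{"fn": "jog_arm", "kwargs": {"commands": "0 0.14 0 -0.12 0 0 0;0 0.15 0 -0.11 0 0 0;0 0.17 0 -0.1 0 0 0;0 0 0 0 0 0 0;0 0 0 0 0 0 0;0 0 0 0 0 0 0;0 0 0 0 0 0 0;0 0 0 0 0 0 0"}}

```text
time: 18.27
position: [0.5501, -0.0275, 0.177]
orientation: [0.998, 0.065, 0.0, -0.001]
force: [1.3, 6.3, -7.4]
gripper_width: 0.296
grasp_force: 30.0
```

Run:
```python
from h import *
yaw=np.radians(7.6); ex=np.array([np.cos(yaw),np.sin(yaw)]); ey=np.array([-ex[1],ex[0]])
cc=np.array([.486,-.036])+.048*ex
c=cams.camera('top'); W=cloud(c); P=(W[...,:2]-cc); a=P@ex; b=P@ey
m=(a>-.04)&(a<.07)&(abs(b)<.1)&(abs(b)>.06)&(W[...,2]>.085)&(W[...,2]<.2)
print('lid',m.sum(),np.arctan(-np.polyfit(a[m],W[...,2][m],1)[0]))
rects(W,('catch',.42,.46,-.13,-.06,.105,.125),('grip',.44,.52,.2,.34,.09,.103),('bar',.43,.53,.15,.38,.0755,.08))
s=r.sense();p=s['position']; print(np.round(p,4),'v',np.abs(s['qvel']).max(),'F',s['force'],'t',s['time'])
h=cc+.077*ex; d=(p[:2]-h)@ex; print('angle from tcp',np.arctan2(p[2]+.019-.08,-d)-np.arctan2(.038,.125),np.hypot(d,p[2]+.019-.08))
c=cams.camera('scene'); im=cv2.cvtColor(c['frame'],cv2.COLOR_RGB2BGR)[110:270,240:450]; cv2.imwrite('pics/s7.png',cv2.resize(im,None,fx=3.7,fy=3.7,interpolation=cv2.INTER_CUBIC))
```

```text
lid 283 0.7678924078776355
catch 0
grip 132 [0.477  0.2666] [0.05 0.02] 84.8 z 0.0948
bar 59 [0.476  0.2645] [0.174 0.039] 87.6 z 0.0763
[ 0.5501 -0.0275  0.177 ] v 0.0012844058035890804 F [ 0.90636229  5.96468922 -5.48184321] t 18.325
angle from tcp 0.7958436771709669 0.13075292839907302
```

View pics/s7.png

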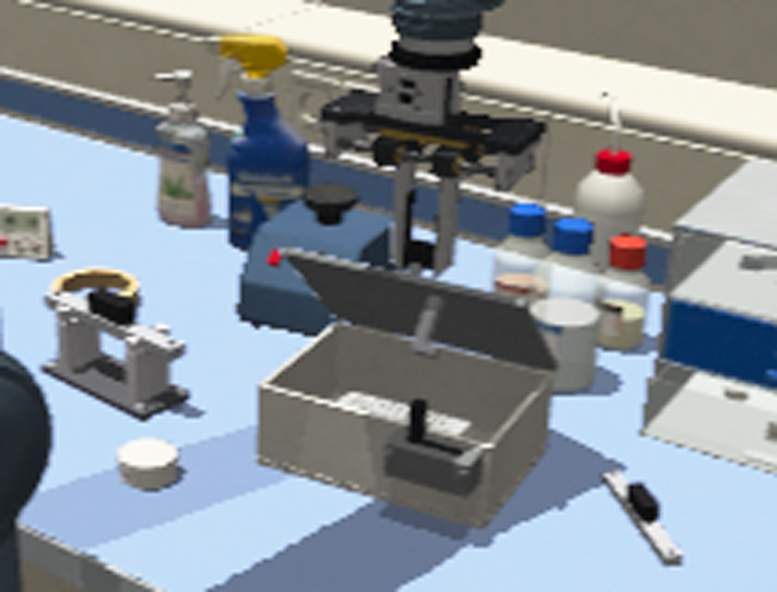

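The lid stands at about 0.77–0.80 rad with its knob held at (425,250). The bar rests on the stand at (115,305), and the bystanders shown are in place, so I'm handing in.

```bash
python3 -c "
from cell import workorder
print(workorder.finish_job())"
```

```text
the job is handed in; nothing more can be done
None
```

The job is handed in: the bar lies in both notches of the stand, the tug showed the catch was not holding so I left the slide alone, and the lid is held by its knob at about 0.78 rad (45°); on the way I once typed a lift into the wrong column, which pushed the knob sideways with about 63 N before I undid it, and the judge's result was not reported.

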